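Load a crown die into the push-push drawer of a light-curing unit

TASK

The orange-fronted drawer of the white light-curing unit is locked shut on its push-push catch. Press the drawer front in and let go so that it springs open, stand the crown die with the blue base upright in the round black nest of the drawer, then push the drawer shut until the catch locks and it stays shut by itself. Push gently, never with more than 20 N on the drawer, and leave the die with the red-brown base and the other things where they are.

Things in the scene. Friction and masses are not known exactly. Their poses are not given: they have to be found in the camera images.
- unit: White light-curing unit, fixed to the bench, 220 (x) by 150 (y) by 70 mm high, with a 130 mm high rear part (the rear 110 mm). Origin: centre of its underside; its own -x axis is the front, where the drawer comes out; +x is the direction in which the drawer is pushed.
- drawer (a joint): Drawer travel along the unit's -x, m: 0 locked shut, 0.070 sprung open, negative while pressed beyond the locked place. A spring pushes it out with about 4 N (plus damping, 30 N per m/s; opens in about 1 s). Push-push catch: each press in to the inner stop and letting back switches it, from locked to open or from open to locked; a shorter press leaves it as it was.
- drawer_front (a point): Centre of the drawer's flat upright orange front, the place to push: 124 mm wide, from 8 to 62 mm above the bench, 20 mm proud of the unit when locked. Axes as the unit's. The catch switches 6 to 11 mm beyond locked, the stiff stop lies 2 to 3 mm further; it differs from unit to unit, unseen, only felt: the push of about 6 N rises steeply at the stop.
- drawer_nest (a point): Centre of the nest on the drawer floor, 41 mm behind the front face, 14 mm above the bench: black eight-sided ring, 40 mm inside, 5 mm high. Tray round it 66 (x) by 104 mm (y), walls up to 24 mm above the bench, the front panel up to 62 mm. Clear of the unit when open, under its roof when shut.
- die_blue: Crown die to be loaded, about 60 g: round blue base 32 mm across and 10 mm high, on it a plaster stem 22 mm across up to 34 mm, and an ivory crown on top; 44 mm high in all. Origin: centre of its underside, z up. Grasp it by the stem and crown from above.
- die_red: The other crown die, the same but with a red-brown base, origin at the centre of its underside. To be left where it stands.
- tooth_case: Black open tooth case 120 x 90 x 16 mm, origin under its centre; leave alone.
- tweezers: Steel tweezers 150 mm long lying flat, origin at their middle; leave alone.
- brush: Brush 160 mm long lying flat; leave alone.
- liquid_jar: Amber jar 48 mm across, 55 mm high, origin under its centre; leave alone.
- shade_slab: Grey slab 50 x 110 x 12 mm, origin under its centre; leave alone.
- palette: White ceramic dish 80 mm across, 12 mm high, origin under its centre; leave alone.
Things that resemble listed ones, but are neither listed nor needed, are in the scene too. What is shaped like the die_blue but purple is not meant.

How it is judged:
On the way, in this order (a step that is already met when the one before it is completed fails the run):
1. the drawer is released and stands open (value of joint drawer above 0.06 m), for 0.2 s.
2. the blue-based die stands in the nest while the drawer is open (value of joint drawer above 0.05 m and distance between die_blue and drawer_nest below 0.008 m and angle between die_blue's own z axis and vertical below 0.12 rad and contact force between the fingers and die_blue below 0.05 N), for 0.2 s.
3. the drawer is locked shut and no longer pushed (value of joint drawer between -0.003 and 0.003 m and contact force between the fingers and drawer below 0.05 N), for 0.2 s.
At the end, for the whole second after the job is handed in: The drawer stays locked shut by itself (within 3 mm of its locked place) with the blue-based die standing at rest and upright (within 7 degrees) in the nest (within 8 mm of its centre) (value of joint drawer between -0.003 and 0.003 m and distance between die_blue and drawer_nest below 0.008 m and angle between die_blue's own z axis and vertical below 0.12 rad and linear speed of die_blue below 0.02 m/s); the robot touches nothing.
It fails at once if the drawer is pushed with more than 20 N (contact force between any of the fingers, the arm and drawer above 20 N).
It fails at once if the red-brown die is disturbed (distance of die_red from where it was at the start of the episode above 0.015 m or angle between die_red's own z axis and vertical above 0.3 rad).
It fails at once if another thing on the bench is pushed away (distance of any of tooth_case, tweezers, brush, liquid_jar, shade_slab, palette from where it was at the start of the episode above 0.03 m).
It also fails if it takes over 64 s, if anything falls off the work surface, if the arm or the gripper's body presses on something with over 40 N, if the wrist force passes 120 N, or if a joint passes its speed limit or range.

ROBOT

A 6-joint arm with a two-finger parallel gripper is mounted at the origin on the work surface. World frame = base frame: x ahead of the robot, y to its left, z up, the work surface at z = 0. Lengths are in m, angles in rad, forces in N, time in s.
With the tool pointing down it reaches from about 0.225 to 0.875 m from the base axis. Payload 3.4 kg.
Tool frame: the origin (TCP) lies between the finger pads; the fingertips stand 25 mm ahead of it and the grasp point (between the pads) lies 6 mm ahead of it; z points along the fingers, y is the line along which they close (so a half turn about z gives the same grasp; the last joint's range is limited). The gripper opens to 85 mm and grips with 20 to 120 N. Pads are 22 mm wide; open, the fingers measure 114 mm over their backs; the gripper's body (76 mm by 85 mm) begins 54 mm behind the grasp point. The pads swing forward as they close: fully open they stand 13 mm farther back than shut.
Start: joints at [-1.366, 0.276, 1.505, -0, 1.361, -0.121], TCP at [0.184, -0.545, 0.256] pointing down, gripper open.
Joint ranges: [-2.89, 2.89], [-0.75, 2.08], [0.22, 2.7], [-1.18, 4.32], [0.11, 2.71], [-2.7, 2.7]. Speed limits (rad/s): [2.57, 2.57, 3.14, 3.14, 3.14, 3.14].

INTERFACE

Orientations are given as a unit quaternion [w, x, y, z].
In Python, from rig import manip, cams, ticket gives the robot as it stands.
- The arm moves only by the tool step_arm, never from a script. Its argument "increments" is a list of rows, each an object with "dp": the shift along the world's x, y, z each as a share of 0.2 m, from -1 to 1, a list of three; "yaw": the turn about the world's z as a share of 0.15 rad, from -1 to 1; "grip": the opening, from 0 (shut) to 1 (fully open). In form: [{"dp": [tx, ty, tz], "yaw": yaw, "grip": grip}, ...]. A call has 1 to 5 rows; each row shifts and turns the commanded pose from where the row before left it; what a row does not reach is not made up. A row lasts 1/8 s, in which the tool goes at most 62.5 mm and 10.7 degrees, less where a joint would pass 70% of its speed; a pose out of reach is approached as far as the arm can. A call with a number of a shift or a turn outside -1 to 1 is refused whole. A call with a gripper value outside its range is refused whole. The fingers move at their own pace and stop on an object; "squeeze" is the grip in N (left out, the last holds). Time passes only in rows, so rows that do not move let the fingers close. It gives the time, the measured TCP pose, the force, the opening and the grip force at its end, in the units of the state.
- manip.get_state(): the state, without advancing time (a new reading comes with each control period).
- cams.get_image(name): name is "side" or "top"; returns the picture (400x640x3 uint8, blue, green, red); there is no depth.
- cams.get_calibration(name): a dict with "fx", "fy", "cx", "cy" (pixels), "extrinsics" (4x4, takes a point from camera to world coordinates). Camera axes: x right, y up, looking along -z (the intrinsics and any distortion apply to the point x, -y, -z); pixel columns grow to the right and rows downward; lengths in m; the calibration is good to about 2 mm. A picture is of the moment at which its call begins. get_calibration takes no time and is no camera call.
- ticket.sign_off(): hands the job in; it is judged then, once.
The state is a dict: "clock": time; "qpos": joint angles; "qd": joint speeds; "effort": joint torques, N m; "position": TCP position; "ee_rot": TCP orientation; "contact_force": force on the tool from outside, world axes, zero at the start; "moment": the same for the moment, N m; "width": finger opening in m; "gripper_force": force on a finger pad.
Only numpy, scipy, OpenCV 4.12 (cv2) and the standard library are available. Lean on these libraries where they do the work, as an engineer would, in place of code of your own. Each camera call takes 0.05 s, during which the arm holds its last target. There are 200 camera calls.

## Working session

There is one attempt and no reset: what is moved stays moved. The work goes in short steps, Python scripts to look and compute and a tool call to move; the robot and the scene stay as the last step left them, time stands still between calls to the robot, and variables do not carry over. Pictures are saved under pics/ and viewed, at most 10 in all, crops included, and the job is handed in when it is done.

Besides the shell and the picture viewer there is one more tool, called after "Request:" as name(argument=value, ...), one argument or row to a line, values as JSON. step_arm: Moves the arm, as the interface text tells. Shift numbers are shares of 0.2 m and turn numbers shares of 0.15 rad, none past 1 either way. Its arguments: {"type":"object","properties":{"increments":{"type":"array"},"squeeze":{"type":"number"}},"required":["increments"]}

```bash
mkdir -p pics; ls; python3 - <<'E'
from rig import manip,cams
import cv2,numpy as np
for n in("top","side"):
    cv2.imwrite(f"pics/{n}0.png",cams.get_image(n)); c=cams.get_calibration(n); print(n,c)
print(manip.get_state())
E
```

```text
pics
top {'fx': 438.9516337924102, 'fy': 438.9516337924102, 'cx': 317.0273364908236, 'cy': 197.44054354144706, 'extrinsics': array([[-0.02718939,  0.98839522, -0.14945105,  0.3415778 ],
       [-0.99960913, -0.02785618, -0.00236974,  0.01648514],
       [-0.00650537,  0.14932821,  0.98876629,  1.20920348],
       [ 0.        ,  0.        ,  0.        ,  1.        ]])}
side {'fx': 387.22773997657544, 'fy': 387.22773997657544, 'cx': 315.85188086976757, 'cy': 197.9515434031218, 'extrinsics': array([[-0.9672655 ,  0.11666277, -0.22536029,  0.28073583],
       [-0.25368992, -0.46636351,  0.84743525,  0.8762953 ],
       [-0.00623567,  0.87686651,  0.4806935 ,  0.53970138],
       [ 0.        ,  0.        ,  0.        ,  1.        ]])}
{'clock': 0.1, 'qpos': array([-1.36598049e+00,  2.76540528e-01,  1.50600002e+00, -1.78963464e-05,
        1.36071380e+00, -1.20969361e-01]), 'qd': array([ 0.00208904, -0.0014079 , -0.00261833,  0.00129769,  0.00073842,
       -0.00166131]), 'effort': array([ 1.19536744e-03, -4.17701876e+01, -2.46403384e+01, -1.46784000e-04,
        5.73065787e-03, -2.10839636e-05]), 'position': array([ 0.18394804, -0.54432815,  0.25552378]), 'ee_rot': array([-8.29746361e-04,  9.86761666e-01,  1.62174982e-01, -4.35636265e-05]), 'contact_force': array([-0.21326586,  0.23933196, -0.56198164]), 'moment': array([-0.01288458,  0.04766139, -0.02756172]), 'gripper_force': 0.0, 'width': 0.0851039816491398}
```

View pics/top0.png

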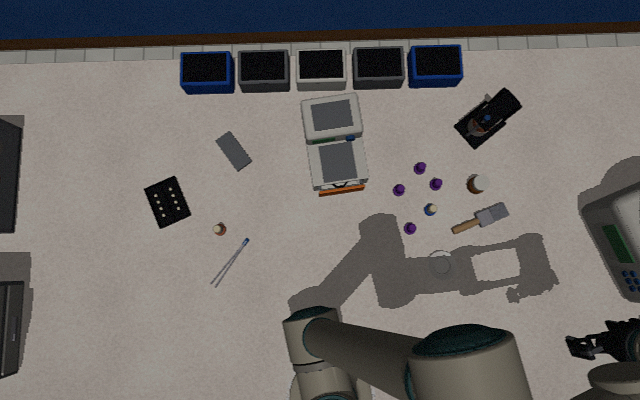

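View pics/side0.png

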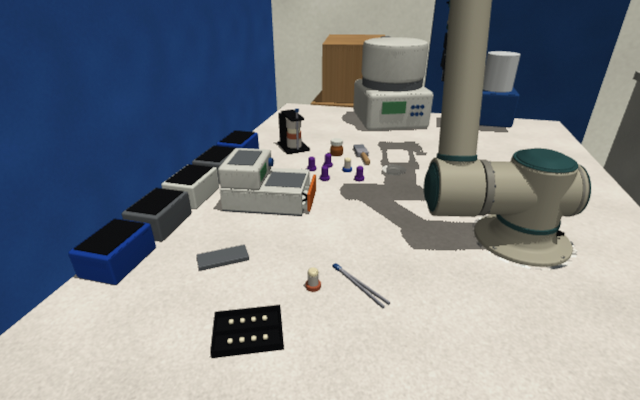

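The top view shows the unit at about (335,150), its orange front at (342,189) and the blue die at (431,209) with purple ones around it. The red-brown die is at (219,229). I'll measure these now.

```bash
cat > h.py <<'E'
from rig import manip,cams
import cv2,numpy as np
def ray(n,u,v):
    c=cams.get_calibration(n);E=c["extrinsics"]
    d=E[:3,:3]@np.array([(u-c["cx"])/c["fx"],-(v-c["cy"])/c["fy"],-1.]);return E[:3,3],d
def onz(n,u,v,z):
    o,d=ray(n,u,v);return o+d*(z-o[2])/d[2]
def two(a,b):
    (o1,d1),(o2,d2)=ray("top",*a),ray("side",*b)
    A=np.c_[d1,-d2];s=np.linalg.lstsq(A,o2-o1,rcond=None)[0]
    p,q=o1+s[0]*d1,o2+s[1]*d2;return (p+q)/2,np.linalg.norm(p-q)
def proj(n,p):
    c=cams.get_calibration(n);E=c["extrinsics"];q=E[:3,:3].T@(np.array(p)-E[:3,3])
    return c["cx"]+c["fx"]*q[0]/-q[2],c["cy"]-c["fy"]*q[1]/-q[2]
def blobs(im,lo,hi,roi,amin=6):
    x0,y0,x1,y1=roi;m=cv2.inRange(cv2.cvtColor(im[y0:y1,x0:x1],cv2.COLOR_BGR2HSV),lo,hi)
    n,l,s,c=cv2.connectedComponentsWithStats(m)
    return [(s[i,4],c[i]+[x0,y0],s[i,:4]+[x0,y0,0,0],m) for i in range(1,n) if s[i,4]>=amin]
E
python3 - <<'E'
from h import *
t=cv2.imread("pics/top0.png");s=cv2.imread("pics/side0.png")
print("orange");
for nm,im,roi in(("top",t,(290,120,400,210)),("side",s,(280,160,340,225))):
  for b in blobs(im,(5,140,90),(20,255,255),roi,15):
    print(nm,b[0],b[1],b[2]); 
    x0,y0=roi[:2]; cn=[c for c in cv2.findContours(b[3],cv2.RETR_EXTERNAL,cv2.CHAIN_APPROX_NONE)[0]]
    print(cv2.boxPoints(cv2.minAreaRect(np.vstack(cn)))+[x0,y0])
print("blue")
for nm,im,roi in(("top",t,(380,150,460,245)),("side",s,(300,140,380,190))):
  for b in blobs(im,(105,100,40),(124,255,255),roi,4): print(nm,"blue",b[0],b[1],b[2])
  for b in blobs(im,(15,40,120),(35,200,255),roi,4): print(nm,"ivory",b[0],b[1],b[2])
  for b in blobs(im,(126,100,30),(150,255,255),roi,8): print(nm,"purple",b[0],b[1],b[2],onz("top",*b[1],.03) if nm=="top" else "")
a=cv2.resize(t[80:250,290:510],None,fx=3.6,fy=3.4,interpolation=cv2.INTER_CUBIC)
cv2.imwrite("pics/a.png",a)
a=cv2.resize(s[130:230,200:390],None,fx=4.2,fy=4.2,interpolation=cv2.INTER_CUBIC)
cv2.imwrite("pics/b.png",a[:600,:800])
E
```

```text
orange
top 126 [341.26190476 188.81746032] [319 185  46   9]
[[318.68378639 190.99729156]
 [363.82162476 183.87026215]
 [364.24324799 186.54053497]
 [319.10540771 193.66756439]]
side 178 [311.18539326 192.15730337] [307 175   9  36]
[[302.84905815 208.52829742]
 [312.62264252 174.3207531 ]
 [319.09433746 176.16980743]
 [309.320755   210.37734985]]
blue
top blue 37 [428.13513514 210.59459459] [425 204  10  12]
top ivory 39 [433.12820513 207.97435897] [430 205   7   7]
top ivory 6 [455.5        230.16666667] [454 229   4   3]
top purple 103 [419.41747573 167.73786408] [414 162  12  12] [ 0.59420713 -0.26344593  0.03      ]
top purple 106 [435.56603774 183.68867925] [430 179  12  11] [ 0.54859754 -0.3046137   0.03      ]
top purple 98 [398.46938776 189.70408163] [393 185  12  11] [ 0.53485101 -0.20277606  0.03      ]
top purple 102 [409.57843137 228.08823529] [404 223  12  11] [ 0.42962446 -0.22682264  0.03      ]
side blue 28 [346.67857143 169.53571429] [343 168   9   4]
side ivory 4 [340.5  145.25] [339 145   4   2]
side ivory 44 [365.45454545 156.77272727] [362 152   8  10]
side ivory 21 [347.38095238 159.42857143] [345 158   6   4]
side purple 172 [325.9127907  167.52325581] [320 153  12  28] 
side purple 82 [311.53658537 163.92682927] [308 157   8  14] 
side purple 95 [359.28421053 174.06315789] [355 167   9  14]
```

View pics/a.png

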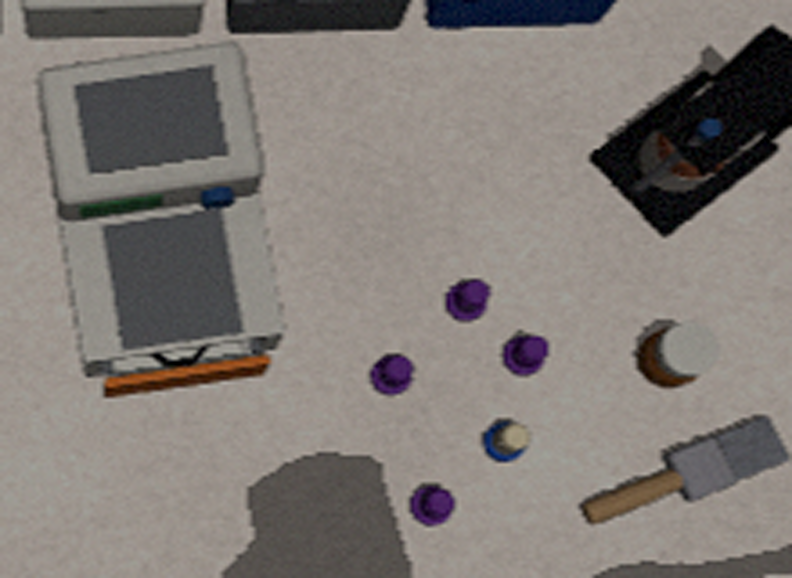

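View pics/b.png

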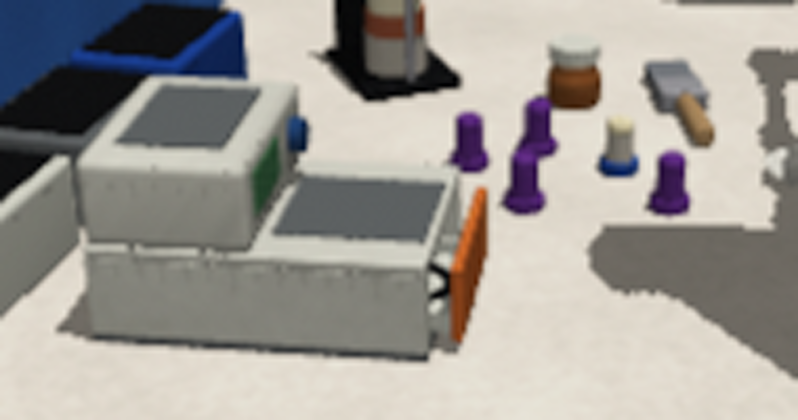

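```bash
python3 - <<'E'
from h import *
for z in(.062,.035):
    a,b=onz("top",318.6,190.5,z),onz("top",364.1,183.4,z); print("rear edge",z,a,b,np.linalg.norm(a-b),np.arctan2(-(b-a)[0],-(b-a)[1])) 
    a,b=onz("top",319.1,194.2,z),onz("top",364.7,187,z); print("front edge",z,a,b)
b1=onz("side",319.5,175.5,.062);b2=onz("side",309.4,211.5,.008);print("side: near-left top of front, bottom",b1,b2)
# dies: base bottom outline; crown top
print("blue crown",two((433.1,208),(347.4,158.5)))
print("crown top z.044",onz("top",433.1,208,.043),"side",onz("side",347.4,158.5,.044))
# base: full extents incl. stem, top view bbox of (blue|ivory)
t=cv2.imread("pics/top0.png");h=cv2.cvtColor(t,cv2.COLOR_BGR2HSV)
print(h[202:219,422:440,1]);print(h[202:219,422:440,0])
r=blobs(t,(0,90,60),(18,255,255),(205,215,235,240),5)
for b in r:print("red",b[0],b[1],onz("top",*b[1],.01))
E
```

```text
rear edge 0.062 [0.53344947 0.01456379 0.062     ] [ 0.549131   -0.10668115  0.062     ] 0.1222548354321348 -0.12862360732230455
front edge 0.062 [0.5234907  0.01351646 0.062     ] [ 0.53939583 -0.10785109  0.062     ]
rear edge 0.035 [0.53796526 0.01451857 0.035     ] [ 0.55401587 -0.10957993  0.035     ] 0.12513216332422283 -0.12862360732230388
front edge 0.035 [0.52777211 0.01344659 0.035     ] [ 0.54405157 -0.1107774   0.035     ]
side: near-left top of front, bottom [ 0.52853807 -0.0980444   0.062     ] [0.5276175  0.01635952 0.008     ]
blue crown (array([ 0.4817825 , -0.29066906,  0.04024493]), np.float64(0.001757771867599291))
crown top z.044 [ 0.48057777 -0.29004528  0.043     ] side [ 0.48116113 -0.28194416  0.044     ]
[[ 24  23  26  23  18  16  21  25  24  27  24  23  31  24  23  19  24  21]
 [ 21  25  28  24  20  25  32  25  29  26  23  20  23  21  16  26  24  20]
 [ 22  27  26  22  25  15  79 132 167  36  37  32  27  26  21  26  26  24]
 [ 24  26  23  29  45 147 251 128  13  66  63  65  64  48  25  21  27  27]
 [ 24  29  21  24 232 231  59  62  63  57  59  56  55  55  3
[... 1561 characters left out ...]
  22  21  20  22  16  17  17]
 [ 17  19 117 112 111 111  15  20  17  23  22  21  21  23  20  16  20  18]
 [ 16  13  16 112 109 112 115  17  17  22  21 115 110 109  10  17  27  34]
 [ 11  15   9 111 110 109 111 112 115 113 111 111 110 113  17  15  18  18]
 [ 19  13  14  14 113 111 110 110 110 110 111 111 131  17  16  19  21  20]
 [ 14  11  14  14  18 120 116 115 113 112 117  15  16  14  12  28  20  30]
 [ 16  13  17  18  18  15  14  15  17  17  16  17  21  25  20  18  30  30]
 [ 14  15  18  16  23  10  15  15  19  16  11  16  21  16  21  23  20  18]
 [ 14  14  10  13  15  15  17  17  20  18  16  19  13  17  16  17  13  13]]
red 36 [221.33333333 230.88888889] [0.43771112 0.28354354 0.01      ]
```

Estimates:
- **Front:** the face centre is near (0.536,-0.047) with a yaw of about 0.129 rad. The measured edge is 122 mm against the 124 mm given.
- **Die:** it stands near (0.481,-0.289), and the crown height comes out at 40 mm.

Next I go in front of the drawer with the gripper shut.

Request:
step_arm(
  increments=[
    {"dp": [0.128, 0.205, -0.04], "yaw": -0.13, "grip": 0},
    {"dp": [0.128, 0.205, -0.04], "yaw": -0.13, "grip": 0},
    {"dp": [0.128, 0.205, -0.04], "yaw": -0.13, "grip": 0},
    {"dp": [0.128, 0.205, -0.04], "yaw": -0.13, "grip": 0},
    {"dp": [0.128, 0.205, -0.04], "yaw": -0.13, "grip": 0},
  ],
)

```text
clock: 0.72
position: [0.3125, -0.3382, 0.2158]
ee_rot: [-0.0, 0.994, 0.113, 0.0]
contact_force: [1.4, -0.6, 1.1]
width: -0.0001
gripper_force: 0.0
```

Request:
step_arm(
  increments=[
    {"dp": [0.128, 0.205, -0.04], "yaw": -0.13, "grip": 0},
    {"dp": [0.128, 0.205, -0.04], "yaw": -0.13, "grip": 0},
    {"dp": [0.128, 0.205, -0.04], "yaw": -0.13, "grip": 0},
    {"dp": [0.128, 0.205, -0.04], "yaw": -0.13, "grip": 0},
    {"dp": [0.128, 0.205, -0.04], "yaw": -0.13, "grip": 0},
  ],
)

```text
clock: 1.35
position: [0.4405, -0.1333, 0.1759]
ee_rot: [0.0, 0.998, 0.065, -0.0]
contact_force: [0.2, -0.7, -0.5]
width: 0.0
gripper_force: 0.0
```

Request:
step_arm(
  increments=[
    {"dp": [0.12, 0.2, -0.06], "yaw": 0, "grip": 0},
    {"dp": [0.12, 0.2, -0.1], "yaw": 0, "grip": 0},
    {"dp": [0, 0, -0.22], "yaw": 0, "grip": 0},
    {"dp": [0, 0, -0.2], "yaw": 0, "grip": 0},
    {"dp": [0, 0, 0], "yaw": 0, "grip": 0},
  ],
)

```text
clock: 1.98
position: [0.4854, -0.0539, 0.0578]
ee_rot: [-0.001, 0.998, 0.066, -0.004]
contact_force: [-0.7, 0.4, -0.6]
width: -0.0001
gripper_force: 0.0
```

```bash
python3 - <<'E'
from h import *
s=cams.get_image("side");t=cams.get_image("top")
print(manip.get_state()["contact_force"],manip.get_state()["position"])
a=cv2.resize(t[110:230,290:410],(400,400),interpolation=cv2.INTER_CUBIC);b=cv2.resize(s[140:220,240:320],(400,400),interpolation=cv2.INTER_CUBIC)
b=cv2.resize(s[130:230,240:340],(400,400),interpolation=cv2.INTER_CUBIC)
cv2.imwrite("pics/c.png",np.hstack([a,b]))
E
```

```text
[-0.5800973  -0.07899978 -0.11733131] [ 0.48840807 -0.05495237  0.0607832 ]
```

View pics/c.png

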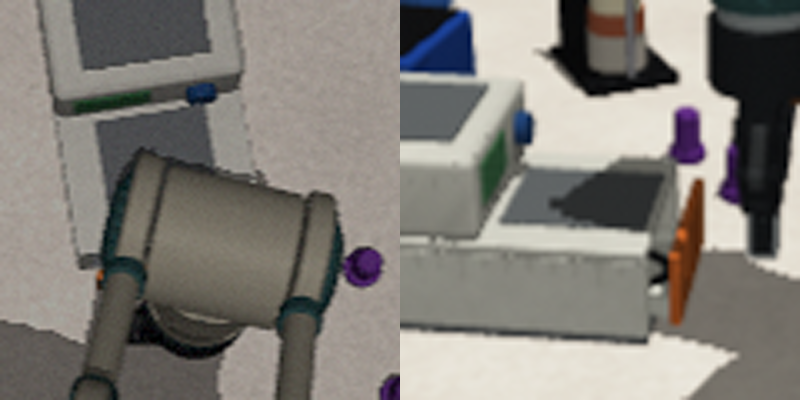

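The closed fingertips stand in front of the orange panel at mid-width, about 35 mm off, with nothing touching. I approach slowly.

Request:
step_arm(
  increments=[
    {"dp": [0.025, 0.0032, 0], "yaw": 0, "grip": 0},
    {"dp": [0.025, 0.0032, 0], "yaw": 0, "grip": 0},
    {"dp": [0.025, 0.0032, 0], "yaw": 0, "grip": 0},
    {"dp": [0.025, 0.0032, 0], "yaw": 0, "grip": 0},
    {"dp": [0.02, 0.0026, 0], "yaw": 0, "grip": 0},
  ],
)

```text
clock: 2.7
position: [0.5125, -0.0517, 0.0604]
ee_rot: [0.0, 0.998, 0.065, 0.0]
contact_force: [-0.3, 0.2, 0.5]
width: 0.0004
gripper_force: 0.0
```

Request:
step_arm(
  increments=[
    {"dp": [0.01, 0.0013, 0], "yaw": 0, "grip": 0},
    {"dp": [0.01, 0.0013, 0], "yaw": 0, "grip": 0},
    {"dp": [0.01, 0.0013, 0], "yaw": 0, "grip": 0},
    {"dp": [0.01, 0.0013, 0], "yaw": 0, "grip": 0},
  ],
)

```text
clock: 3.2
position: [0.5201, -0.0506, 0.0603]
ee_rot: [0.0, 0.998, 0.065, -0.0]
contact_force: [-0.7, 0.6, 0.3]
width: 0.0001
gripper_force: 0.0
```

Request:
step_arm(
  increments=[
    {"dp": [0.0075, 0.001, 0], "yaw": 0, "grip": 0},
    {"dp": [0.0075, 0.001, 0], "yaw": 0, "grip": 0},
    {"dp": [0.0075, 0.001, 0], "yaw": 0, "grip": 0},
    {"dp": [0.0, 0.0, 0], "yaw": 0, "grip": 0},
  ],
)

```text
clock: 3.7
position: [0.5236, -0.0501, 0.0602]
ee_rot: [0.0, 0.998, 0.065, -0.001]
contact_force: [-3.7, -1.5, 2.3]
width: -0.0002
gripper_force: 1.8
```

Request:
step_arm(
  increments=[
    {"dp": [0.0075, 0.001, 0], "yaw": 0, "grip": 0},
    {"dp": [0.0075, 0.001, 0], "yaw": 0, "grip": 0},
  ],
)

```text
clock: 3.95
position: [0.5261, -0.0498, 0.0602]
ee_rot: [0.0, 0.998, 0.066, -0.001]
contact_force: [-6.0, -2.5, 3.6]
width: -0.0
gripper_force: 2.6
```

Request:
step_arm(
  increments=[
    {"dp": [0.0075, 0.001, 0], "yaw": 0, "grip": 0},
    {"dp": [0.0075, 0.001, 0], "yaw": 0, "grip": 0},
  ],
)

```text
clock: 4.2
position: [0.5291, -0.0494, 0.0602]
ee_rot: [0.0, 0.998, 0.066, -0.001]
contact_force: [-5.4, -2.3, 3.8]
width: 0.0004
gripper_force: 2.6
```

Request:
step_arm(
  increments=[
    {"dp": [0.004, 0.0005, 0], "yaw": 0, "grip": 0},
    {"dp": [0.004, 0.0005, 0], "yaw": 0, "grip": 0},
  ],
)

```text
clock: 4.45
position: [0.5308, -0.0492, 0.0602]
ee_rot: [0.0, 0.998, 0.065, -0.001]
contact_force: [-5.5, -1.3, 4.7]
width: 0.0002
gripper_force: 2.5
```

Request:
step_arm(
  increments=[
    {"dp": [0.004, 0.0005, 0], "yaw": 0, "grip": 0},
  ],
)

```text
clock: 4.58
position: [0.5315, -0.0491, 0.0602]
ee_rot: [0.0, 0.998, 0.066, -0.001]
contact_force: [-5.3, -2.2, 3.7]
width: 0.0002
gripper_force: 2.7
```

Request:
step_arm(
  increments=[
    {"dp": [0.004, 0.0005, 0], "yaw": 0, "grip": 0},
  ],
)

```text
clock: 4.7
position: [0.5323, -0.049, 0.0602]
ee_rot: [0.0, 0.998, 0.066, -0.001]
contact_force: [-5.8, -1.6, 3.8]
width: -0.0001
gripper_force: 2.7
```

Request:
step_arm(
  increments=[
    {"dp": [0.003, 0.0004, 0], "yaw": 0, "grip": 0},
  ],
)

```text
clock: 4.82
position: [0.5329, -0.0489, 0.0602]
ee_rot: [0.0, 0.998, 0.066, -0.002]
contact_force: [-6.1, -1.8, 3.1]
width: -0.0
gripper_force: 2.7
```

Request:
step_arm(
  increments=[
    {"dp": [0.003, 0.0004, 0], "yaw": 0, "grip": 0},
  ],
)

```text
clock: 4.95
position: [0.5335, -0.0489, 0.0602]
ee_rot: [0.0, 0.998, 0.066, -0.002]
contact_force: [-4.5, -2.1, 4.3]
width: 0.0
gripper_force: 2.7
```

Request:
step_arm(
  increments=[
    {"dp": [0.003, 0.0004, 0], "yaw": 0, "grip": 0},
  ],
)

```text
clock: 5.08
position: [0.5341, -0.0488, 0.0602]
ee_rot: [0.0, 0.998, 0.066, -0.002]
contact_force: [-5.4, -2.3, 4.2]
width: -0.0004
gripper_force: 2.7
```

Request:
step_arm(
  increments=[
    {"dp": [0.003, 0.0004, 0], "yaw": 0, "grip": 0},
  ],
)

```text
clock: 5.2
position: [0.5347, -0.0487, 0.0602]
ee_rot: [0.0, 0.998, 0.066, -0.002]
contact_force: [-5.3, -2.3, 4.1]
width: -0.0
gripper_force: 2.7
```

Request:
step_arm(
  increments=[
    {"dp": [0.002, 0.0003, 0], "yaw": 0, "grip": 0},
  ],
)

```text
clock: 5.32
position: [0.5351, -0.0486, 0.0602]
ee_rot: [0.0, 0.998, 0.066, -0.001]
contact_force: [-4.9, -1.5, 5.5]
width: 0.0001
gripper_force: 2.7
```

Request:
step_arm(
  increments=[
    {"dp": [0.002, 0.0003, 0], "yaw": 0, "grip": 0},
  ],
)

```text
clock: 5.45
position: [0.5355, -0.0486, 0.0602]
ee_rot: [0.0, 0.998, 0.066, -0.002]
contact_force: [-5.3, -0.9, 3.4]
width: -0.0001
gripper_force: 2.7
```

Request:
step_arm(
  increments=[
    {"dp": [0.002, 0.0003, 0], "yaw": 0, "grip": 0},
  ],
)

```text
clock: 5.58
position: [0.5359, -0.0485, 0.0602]
ee_rot: [0.0, 0.998, 0.066, -0.002]
contact_force: [-5.9, -2.7, 3.3]
width: -0.0001
gripper_force: 2.7
```

Request:
step_arm(
  increments=[
    {"dp": [0.002, 0.0003, 0], "yaw": 0, "grip": 0},
  ],
)

```text
clock: 5.7
position: [0.5363, -0.0485, 0.0602]
ee_rot: [0.0, 0.998, 0.066, -0.002]
contact_force: [-5.3, -2.7, 3.6]
width: -0.0
gripper_force: 2.7
```

Over 13 mm in, beyond the catch range. I let go and back off.

Request:
step_arm(
  increments=[
    {"dp": [-0.1, -0.013, 0], "yaw": 0, "grip": 0},
    {"dp": [-0.2, -0.026, 0], "yaw": 0, "grip": 0},
    {"dp": [-0.25, -0.032, 0], "yaw": 0, "grip": 0},
    {"dp": [0, 0, 0.2], "yaw": 0, "grip": 0.6},
    {"dp": [0, -0.15, 0.25], "yaw": 0, "grip": 0.6},
  ],
)

```text
clock: 6.32
position: [0.4267, -0.0912, 0.1505]
ee_rot: [-0.001, 0.998, 0.066, -0.0]
contact_force: [2.7, -0.6, 0.8]
width: 0.0358
gripper_force: 0.0
```

Request:
step_arm(
  increments=[
    {"dp": [0.05, -0.25, 0.1], "yaw": 0, "grip": 0.6},
    {"dp": [0.05, -0.25, 0], "yaw": 0, "grip": 0.6},
    {"dp": [0.05, -0.25, 0], "yaw": 0, "grip": 0.6},
    {"dp": [0, -0.25, 0], "yaw": 0, "grip": 0.6},
    {"dp": [0, 0, 0], "yaw": 0, "grip": 0.6},
  ],
)

```text
clock: 6.95
position: [0.4591, -0.2965, 0.1703]
ee_rot: [0.001, 0.998, 0.063, 0.001]
contact_force: [-0.5, -0.2, -0.5]
width: 0.0511
gripper_force: 0.0
```

```bash
python3 - <<'E'
from h import *
s=cams.get_image("side");t=cams.get_image("top");cv2.imwrite("pics/s1.png",s);cv2.imwrite("pics/t1.png",t)
print(manip.get_state()["position"])
a=cv2.resize(t[120:240,290:470],(600,400),interpolation=cv2.INTER_CUBIC)
cv2.imwrite("pics/d.png",a)
for b in blobs(t,(5,140,90),(20,255,255),(290,150,400,240),15):
    print(b[0],b[1],b[2]); cn=cv2.findContours(b[3],cv2.RETR_EXTERNAL,cv2.CHAIN_APPROX_NONE)[0]
    print(cv2.boxPoints(cv2.minAreaRect(np.vstack(cn)))+[290,150])
E
```

```text
[ 0.45796035 -0.29259059  0.17001077]
92 [351.9673913  213.43478261] [331 210  38   8]
[[323.78378296 216.70270538]
 [367.89189148 209.35135269]
 [368.35134888 212.10811615]
 [324.24324036 219.45947266]]
```

View pics/d.png

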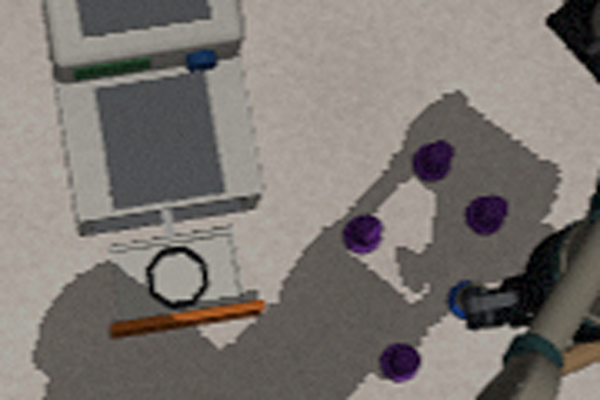

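The drawer is open. The black ring nest sits at about pixel (343,203) in the top view and the gripper is beside the blue die. I measure the nest and the die more closely.

```bash
python3 - <<'E'
from h import *
t=cv2.imread("pics/t1.png");g=cv2.cvtColor(t,cv2.COLOR_BGR2GRAY)
m=(g[190:218,328:360]<60).astype(np.uint8)
n,l,s,c=cv2.connectedComponentsWithStats(m)
for i in range(1,n):
    if s[i,4]>20:
        p=np.argwhere(l==i)[:,::-1].astype(np.float32)
        (x,y),r=cv2.minEnclosingCircle(p);P=onz("top",x+328,y+190,.017);print("ring",x+328,y+190,r,s[i],P)
        print("ellipse",cv2.fitEllipse(p)[0]+np.array([328,190]))
t0=cv2.imread("pics/top0.png");h=cv2.cvtColor(t0,cv2.COLOR_BGR2HSV)
m=cv2.inRange(h,(100,75,0),(125,255,255))[200:220,420:440]
p=np.argwhere(m>0)[:,::-1].astype(np.float32);hull=cv2.convexHull(p)
(x,y),r=cv2.minEnclosingCircle(p);print("base",x+420,y+200,r,onz("top",x+420,y+200,.008))
s0=cv2.imread("pics/side0.png");hs=cv2.cvtColor(s0,cv2.COLOR_BGR2HSV)
m=cv2.inRange(hs,(100,75,0),(125,255,255))[160:178,335:358];p=np.argwhere(m>0);print("side cols",p.min(0),p.max(0))
r=p.max(0);print(onz("side",335+(p[:,1].min()+p[:,1].max())/2,160+p[:,0].max()-1.5,.004))
print(onz("top",432.8,208,.044))
E
```

```text
ring 342.9799995422363 202.97999954223633 9.461644172668457 [ 6  4 18 19 85] [ 0.50442651 -0.05133908  0.017     ]
ellipse [342.70211983 202.87105751]
ring 343.5 215.5 15.572511672973633 [ 0 24 32  4 67] [ 0.46992114 -0.05151505  0.017     ]
ellipse [343.5188818  215.55295181]
base 429.5 209.5 5.700977325439453 [ 0.48087353 -0.28908305  0.008     ]
side cols [8 8] [11 16]
[ 0.48141649 -0.28324944  0.004     ]
[ 0.48048099 -0.28898302  0.044     ]
```

Request:
step_arm(
  increments=[
    {"dp": [0.114, 0.018, 0], "yaw": 0, "grip": 0.6},
    {"dp": [0, 0, -0.15], "yaw": 0, "grip": 0.6},
    {"dp": [0, 0, -0.15], "yaw": 0, "grip": 0.6},
    {"dp": [0, 0, 0], "yaw": 0, "grip": 0.6},
  ],
)

```text
clock: 7.55
position: [0.4805, -0.2864, 0.1085]
ee_rot: [-0.002, 0.998, 0.066, -0.001]
contact_force: [-0.3, -0.2, -0.4]
width: 0.0515
gripper_force: 0.0
```

```bash
python3 - <<'E'
from h import *
s=cams.get_image("side");t=cams.get_image("top")
print(manip.get_state()["position"],manip.get_state()["width"])
a=cv2.resize(t[180:240,390:450],(400,400),interpolation=cv2.INTER_CUBIC)
b=cv2.resize(s[110:190,310:390],(400,400),interpolation=cv2.INTER_CUBIC)
cv2.imwrite("pics/e.png",np.hstack([a,b]))
E
```

```text
[ 0.4817932  -0.28822789  0.11093793] 0.0513372741229037
```

View pics/e.png

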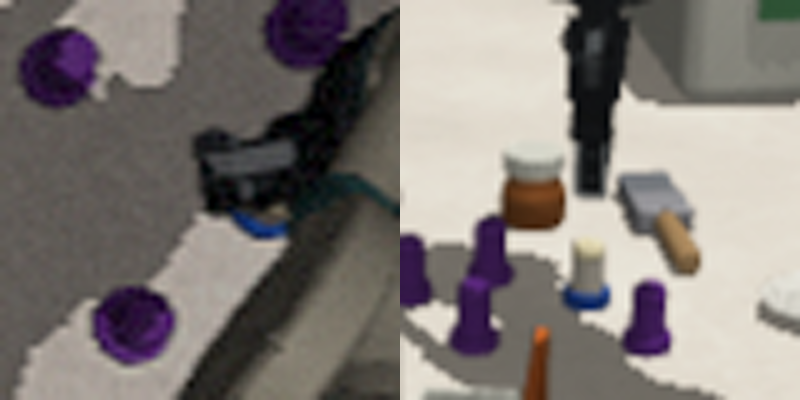

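```bash
python3 - <<'E'
from h import *
for z in (.09,.04,.005): print(proj("side",(.4818,-.2882,z)))
E
```

```text
(np.float64(348.0328377359388), np.float64(144.53294614224245))
(np.float64(347.51982804711946), np.float64(158.885332169173))
(np.float64(347.17210276056124), np.float64(168.61358419399141))
```

The fingers are centred over the die in both views, within 0.5 px. I descend and grasp.

Request:
step_arm(
  increments=[
    {"dp": [0, 0, -0.15], "yaw": 0, "grip": 0.6},
    {"dp": [0, 0, -0.12], "yaw": 0, "grip": 0.6},
    {"dp": [0, 0, -0.07], "yaw": 0, "grip": 0.6},
    {"dp": [0, 0, 0], "yaw": 0, "grip": 0.6},
  ],
)

```text
clock: 8.15
position: [0.4808, -0.2888, 0.0424]
ee_rot: [-0.0, 0.998, 0.065, -0.0]
contact_force: [-0.7, 1.1, 0.8]
width: 0.051
gripper_force: 0.0
```

Request:
step_arm(
  increments=[
    {"dp": [0, 0, 0], "yaw": 0, "grip": 0.1},
    {"dp": [0, 0, 0], "yaw": 0, "grip": 0.1},
    {"dp": [0, 0, 0], "yaw": 0, "grip": 0.1},
    {"dp": [0, 0, 0], "yaw": 0, "grip": 0.1},
  ],
  squeeze=20,
)

```text
clock: 8.65
position: [0.4813, -0.2894, 0.0435]
ee_rot: [0.001, 0.998, 0.065, 0.001]
contact_force: [-0.9, -0.8, 6.3]
width: 0.0212
gripper_force: 20.3
```

Request:
step_arm(
  increments=[
    {"dp": [0, 0, 0.1], "yaw": 0, "grip": 0.1},
    {"dp": [0, 0, 0.2], "yaw": 0, "grip": 0.1},
    {"dp": [0, 0, 0.25], "yaw": 0, "grip": 0.1},
    {"dp": [0.0, 0.1, 0], "yaw": 0, "grip": 0.1},
    {"dp": [0.02, 0.2, 0], "yaw": 0, "grip": 0.1},
  ],
)

```text
clock: 9.28
position: [0.4842, -0.2288, 0.1522]
ee_rot: [0.0, 0.998, 0.064, 0.0]
contact_force: [-0.4, -0.1, 0.3]
width: 0.0207
gripper_force: 19.8
```

Request:
step_arm(
  increments=[
    {"dp": [0.02, 0.25, 0], "yaw": 0, "grip": 0.1},
    {"dp": [0.03, 0.25, 0], "yaw": 0, "grip": 0.1},
    {"dp": [0.03, 0.25, 0], "yaw": 0, "grip": 0.1},
    {"dp": [0.015, 0.14, 0], "yaw": 0, "grip": 0.1},
    {"dp": [0, 0, 0], "yaw": 0, "grip": 0.1},
  ],
)

```text
clock: 9.9
position: [0.5022, -0.0485, 0.1512]
ee_rot: [-0.001, 0.998, 0.067, -0.001]
contact_force: [-0.4, -0.6, -0.6]
width: 0.0212
gripper_force: 19.9
```

```bash
python3 - <<'E'
from h import *
s=cams.get_image("side");t=cams.get_image("top")
print(manip.get_state()["position"],manip.get_state()["width"],manip.get_state()["contact_force"])
a=cv2.resize(t[150:250,300:400],(400,400),interpolation=cv2.INTER_CUBIC)
b=cv2.resize(s[100:220,240:360],(400,400),interpolation=cv2.INTER_CUBIC)
cv2.imwrite("pics/f.png",np.hstack([a,b]));cv2.imwrite("pics/s2.png",s)
P=manip.get_state()["position"]
for z in(-.0435,-.0385,0):print(proj("side",P+[0,0,z]))
for b in blobs(s,(105,100,40),(124,255,255),(290,110,345,215),4): print(b[:3])
E
```

```text
[ 0.50281785 -0.05072786  0.15157008] 0.020834748583589874 [ 0.81845466 -0.06532104 -0.26289783]
(np.float64(324.410597748735), np.float64(168.3447556403687))
(np.float64(324.41876274812114), np.float64(166.64507172599028))
(np.float64(324.482919308885), np.float64(153.28978911368566))
(np.int32(5), array([296.2, 110.6]), array([295, 110,   3,   2]))
(np.int32(42), array([324.0952381 , 168.54761905]), array([319, 165,  11,   7]))
```

View pics/f.png

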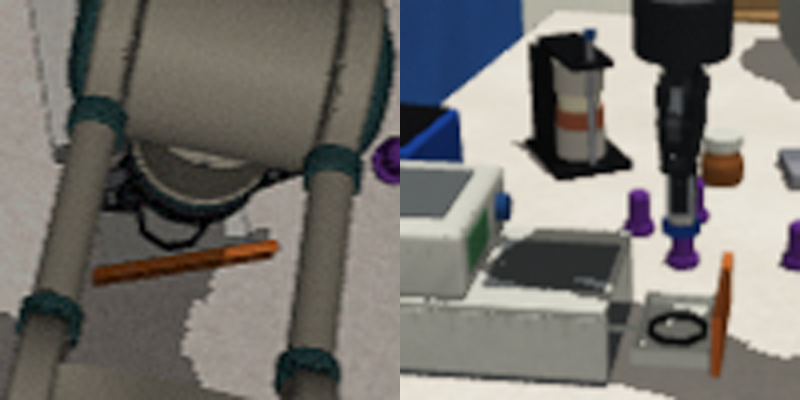

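The die is held upright over the drawer, with its base at side pixel (324,168.5). The ring is at about (323.4,198.4). I cross-check the nest in the side view.

```bash
python3 - <<'E'
from h import *
s=cv2.imread("pics/s2.png");g=cv2.cvtColor(s,cv2.COLOR_BGR2GRAY)
m=(g[188:208,310:334]<70).astype(np.uint8);n,l,st,c=cv2.connectedComponentsWithStats(m)
for i in range(1,n):
    if st[i,4]>15: x,y=st[i,0]+310+(st[i,2]-1)/2,st[i,1]+188+(st[i,3]-1)/2;print(st[i],x,y,onz("side",x,y,.0165),two((342.9,203),(x,y)))
E
```

```text
[  4   6  18  10 100] 322.5 198.5 [ 0.50713457 -0.04750804  0.0165    ] (array([ 0.50633575, -0.05099744,  0.01447841]), np.float64(0.003245489322173938))
```

Request:
step_arm(
  increments=[
    {"dp": [0.011, 0.002, -0.05], "yaw": 0, "grip": 0.1},
    {"dp": [0, 0, -0.15], "yaw": 0, "grip": 0.1},
    {"dp": [0, 0, -0.15], "yaw": 0, "grip": 0.1},
    {"dp": [0, 0, -0.07], "yaw": 0, "grip": 0.1},
    {"dp": [0, 0, -0.02], "yaw": 0, "grip": 0.1},
  ],
)

```text
clock: 10.62
position: [0.5053, -0.051, 0.0633]
ee_rot: [-0.0, 0.998, 0.065, -0.001]
contact_force: [0.6, 0.4, -0.5]
width: 0.0209
gripper_force: 19.8
```

Request:
step_arm(
  increments=[
    {"dp": [0, 0, -0.01], "yaw": 0, "grip": 0.1},
    {"dp": [0, 0, -0.01], "yaw": 0, "grip": 0.1},
    {"dp": [0, 0, 0], "yaw": 0, "grip": 0.1},
  ],
)

```text
clock: 11.0
position: [0.5061, -0.0506, 0.0608]
ee_rot: [0.0, 0.998, 0.065, 0.001]
contact_force: [-0.0, 0.3, -2.2]
width: 0.021
gripper_force: 19.8
```

Request:
step_arm(
  increments=[
    {"dp": [0, 0, -0.005], "yaw": 0, "grip": 0.1},
    {"dp": [0, 0, -0.005], "yaw": 0, "grip": 0.1},
    {"dp": [0, 0, 0], "yaw": 0, "grip": 0.1},
  ],
)

```text
clock: 11.38
position: [0.5057, -0.0505, 0.0583]
ee_rot: [0.0, 0.998, 0.065, -0.0]
contact_force: [0.1, -0.4, 0.2]
width: 0.021
gripper_force: 19.8
```

Request:
step_arm(
  increments=[
    {"dp": [0, 0, -0.004], "yaw": 0, "grip": 0.1},
    {"dp": [0, 0, 0], "yaw": 0, "grip": 0.1},
  ],
)

```text
clock: 11.62
position: [0.5058, -0.0505, 0.0576]
ee_rot: [0.0, 0.998, 0.065, 0.0]
contact_force: [-0.4, 0.3, 0.7]
width: 0.0208
gripper_force: 19.9
```

Request:
step_arm(
  increments=[
    {"dp": [0, 0, -0.003], "yaw": 0, "grip": 0.1},
    {"dp": [0, 0, 0], "yaw": 0, "grip": 0.1},
  ],
)

```text
clock: 11.88
position: [0.5058, -0.0505, 0.0575]
ee_rot: [0.0, 0.998, 0.065, 0.0]
contact_force: [-1.0, 0.5, 4.9]
width: 0.0207
gripper_force: 20.4
```

Touching the floor at the expected height. I release and rise straight up.

Request:
step_arm(
  increments=[
    {"dp": [0, 0, 0.002], "yaw": 0, "grip": 0.4},
    {"dp": [0, 0, 0], "yaw": 0, "grip": 0.5},
    {"dp": [0, 0, 0], "yaw": 0, "grip": 0.5},
    {"dp": [0, 0, 0.1], "yaw": 0, "grip": 0.5},
    {"dp": [0, 0, 0.2], "yaw": 0, "grip": 0.5},
  ],
)

```text
clock: 12.5
position: [0.5044, -0.0502, 0.1164]
ee_rot: [-0.001, 0.998, 0.065, -0.002]
contact_force: [1.0, 0.7, 0.2]
width: 0.0428
gripper_force: 0.0
```

Request:
step_arm(
  increments=[
    {"dp": [-0.05, 0, 0.15], "yaw": 0, "grip": 0.3},
    {"dp": [-0.25, -0.03, 0], "yaw": 0, "grip": 0},
    {"dp": [-0.25, -0.03, 0], "yaw": 0, "grip": 0},
    {"dp": [-0.1, -0.01, 0], "yaw": 0, "grip": 0},
    {"dp": [0, 0, 0], "yaw": 0, "grip": 0},
  ],
)

```text
clock: 13.12
position: [0.3753, -0.0646, 0.1475]
ee_rot: [0.0, 0.998, 0.065, 0.001]
contact_force: [1.4, -0.7, 0.4]
width: 0.0003
gripper_force: 0.0
```

```bash
python3 - <<'E'
from h import *
s=cams.get_image("side");t=cams.get_image("top")
print(manip.get_state()["position"],manip.get_state()["width"],manip.get_state()["contact_force"])
a=cv2.resize(t[150:250,300:400],(400,400),interpolation=cv2.INTER_CUBIC)
b=cv2.resize(s[150:230,280:360],(400,400),interpolation=cv2.INTER_CUBIC)
cv2.imwrite("pics/g.png",np.hstack([a,b]))
print(proj("top",(.505,-.051,.058)),proj("side",(.505,-.051,.058)))
E
```

```text
[ 0.37776224 -0.06503207  0.14781408] -0.0002479202073763327 [-0.04939907  0.37174535  0.33199235]
(np.float64(343.6485002908848), np.float64(200.65057008610125)) (np.float64(323.5848083299473), np.float64(184.8136871142361))
```

View pics/g.png

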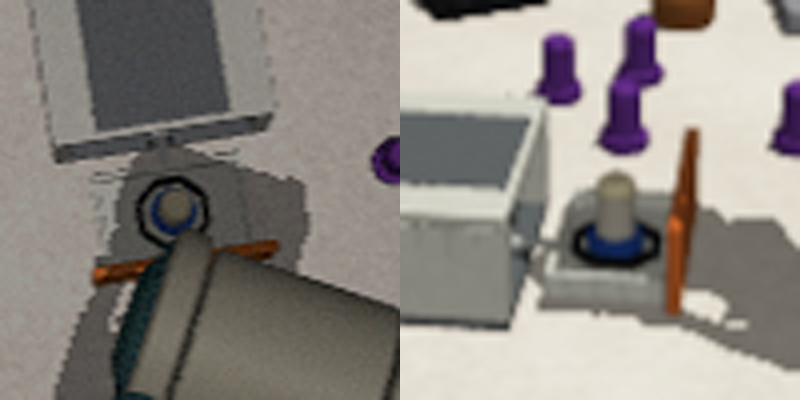

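The die stands upright inside the ring in both views, at top crop (175,208) with ring centre (173,212). Now I lower in front of the drawer and push it shut.

Request:
step_arm(
  increments=[
    {"dp": [0, 0, -0.2], "yaw": 0, "grip": 0},
    {"dp": [0, 0, -0.24], "yaw": 0, "grip": 0},
    {"dp": [0.1, 0.013, 0], "yaw": 0, "grip": 0},
    {"dp": [0.12, 0.016, 0], "yaw": 0, "grip": 0},
    {"dp": [0.06, 0.008, 0], "yaw": 0, "grip": 0},
  ],
)

```text
clock: 13.85
position: [0.4351, -0.0573, 0.059]
ee_rot: [0.0, 0.998, 0.066, 0.001]
contact_force: [0.3, 0.3, 0.7]
width: -0.0002
gripper_force: 0.0
```

Request:
step_arm(
  increments=[
    {"dp": [0.015, 0.002, 0], "yaw": 0, "grip": 0},
    {"dp": [0.0125, 0.0016, 0], "yaw": 0, "grip": 0},
    {"dp": [0.0125, 0.0016, 0], "yaw": 0, "grip": 0},
    {"dp": [0.0125, 0.0016, 0], "yaw": 0, "grip": 0},
    {"dp": [0.0125, 0.0016, 0], "yaw": 0, "grip": 0},
  ],
)

```text
clock: 14.48
position: [0.4447, -0.0555, 0.0595]
ee_rot: [0.0, 0.998, 0.065, 0.0]
contact_force: [-0.8, -0.3, 0.7]
width: 0.0
gripper_force: 0.0
```

Request:
step_arm(
  increments=[
    {"dp": [0.0125, 0.0016, 0], "yaw": 0, "grip": 0},
    {"dp": [0.0125, 0.0016, 0], "yaw": 0, "grip": 0},
    {"dp": [0.0125, 0.0016, 0], "yaw": 0, "grip": 0},
    {"dp": [0.0125, 0.0016, 0], "yaw": 0, "grip": 0},
    {"dp": [0.0125, 0.0016, 0], "yaw": 0, "grip": 0},
  ],
)

```text
clock: 15.1
position: [0.4558, -0.0539, 0.0591]
ee_rot: [0.0, 0.998, 0.066, -0.002]
contact_force: [-4.5, -2.1, 2.9]
width: -0.0002
gripper_force: 2.2
```

Request:
step_arm(
  increments=[
    {"dp": [0.015, 0.002, 0], "yaw": 0, "grip": 0},
    {"dp": [0.015, 0.002, 0], "yaw": 0, "grip": 0},
    {"dp": [0.02, 0.0026, 0], "yaw": 0, "grip": 0},
    {"dp": [0.02, 0.0026, 0], "yaw": 0, "grip": 0},
    {"dp": [0.02, 0.0026, 0], "yaw": 0, "grip": 0},
  ],
)

```text
clock: 15.72
position: [0.4748, -0.0514, 0.0591]
ee_rot: [-0.0, 0.998, 0.065, -0.001]
contact_force: [-4.0, -2.5, 2.1]
width: -0.0
gripper_force: 2.5
```

Request:
step_arm(
  increments=[
    {"dp": [0.02, 0.0026, 0], "yaw": 0, "grip": 0},
    {"dp": [0.02, 0.0026, 0], "yaw": 0, "grip": 0},
    {"dp": [0.02, 0.0026, 0], "yaw": 0, "grip": 0},
    {"dp": [0.02, 0.0026, 0], "yaw": 0, "grip": 0},
    {"dp": [0.02, 0.0026, 0], "yaw": 0, "grip": 0},
  ],
)

```text
clock: 16.35
position: [0.4947, -0.0489, 0.0592]
ee_rot: [-0.0, 0.998, 0.065, -0.001]
contact_force: [-5.5, -2.5, 2.8]
width: 0.0002
gripper_force: 2.7
```

Request:
step_arm(
  increments=[
    {"dp": [0.02, 0.0026, 0], "yaw": 0, "grip": 0},
    {"dp": [0.02, 0.0026, 0], "yaw": 0, "grip": 0},
    {"dp": [0.02, 0.0026, 0], "yaw": 0, "grip": 0},
    {"dp": [0.02, 0.0026, 0], "yaw": 0, "grip": 0},
    {"dp": [0.02, 0.0026, 0], "yaw": 0, "grip": 0},
  ],
)

```text
clock: 16.98
position: [0.5145, -0.0463, 0.0591]
ee_rot: [-0.0, 0.998, 0.065, -0.001]
contact_force: [-5.1, -2.0, 3.0]
width: -0.0004
gripper_force: 2.8
```

Request:
step_arm(
  increments=[
    {"dp": [0.01, 0.0013, 0], "yaw": 0, "grip": 0},
    {"dp": [0.01, 0.0013, 0], "yaw": 0, "grip": 0},
    {"dp": [0.01, 0.0013, 0], "yaw": 0, "grip": 0},
    {"dp": [0.01, 0.0013, 0], "yaw": 0, "grip": 0},
    {"dp": [0.01, 0.0013, 0], "yaw": 0, "grip": 0},
  ],
)

```text
clock: 17.6
position: [0.5246, -0.045, 0.0591]
ee_rot: [-0.0, 0.998, 0.065, -0.001]
contact_force: [-4.7, -1.9, 3.1]
width: 0.0
gripper_force: 2.7
```

Request:
step_arm(
  increments=[
    {"dp": [0.006, 0.0008, 0], "yaw": 0, "grip": 0},
    {"dp": [0.006, 0.0008, 0], "yaw": 0, "grip": 0},
    {"dp": [0.006, 0.0008, 0], "yaw": 0, "grip": 0},
    {"dp": [0.006, 0.0008, 0], "yaw": 0, "grip": 0},
    {"dp": [0.006, 0.0008, 0], "yaw": 0, "grip": 0},
  ],
)

```text
clock: 18.23
position: [0.5305, -0.0442, 0.0591]
ee_rot: [0.0, 0.998, 0.065, -0.001]
contact_force: [-5.4, -2.3, 2.5]
width: 0.0003
gripper_force: 2.7
```

Request:
step_arm(
  increments=[
    {"dp": [0.005, 0.0006, 0], "yaw": 0, "grip": 0},
    {"dp": [0.005, 0.0006, 0], "yaw": 0, "grip": 0},
    {"dp": [0.004, 0.0005, 0], "yaw": 0, "grip": 0},
  ],
)

```text
clock: 18.6
position: [0.5333, -0.0439, 0.0592]
ee_rot: [-0.0, 0.998, 0.065, -0.001]
contact_force: [-4.9, -2.7, 3.1]
width: -0.0002
gripper_force: 2.7
```

Request:
step_arm(
  increments=[
    {"dp": [0.003, 0.0004, 0], "yaw": 0, "grip": 0},
    {"dp": [0.003, 0.0004, 0], "yaw": 0, "grip": 0},
  ],
)

```text
clock: 18.85
position: [0.5345, -0.0437, 0.0591]
ee_rot: [-0.0, 0.998, 0.065, -0.001]
contact_force: [-4.1, -1.5, 2.8]
width: 0.0
gripper_force: 2.7
```

Request:
step_arm(
  increments=[
    {"dp": [0.003, 0.0004, 0], "yaw": 0, "grip": 0},
    {"dp": [0.003, 0.0004, 0], "yaw": 0, "grip": 0},
  ],
)

```text
clock: 19.1
position: [0.5357, -0.0435, 0.0592]
ee_rot: [-0.0, 0.998, 0.065, -0.001]
contact_force: [-4.6, -3.3, 3.2]
width: -0.0003
gripper_force: 2.7
```

Request:
step_arm(
  increments=[
    {"dp": [0.003, 0.0004, 0], "yaw": 0, "grip": 0},
  ],
)

```text
clock: 19.23
position: [0.5363, -0.0435, 0.0592]
ee_rot: [0.0, 0.998, 0.065, -0.001]
contact_force: [-5.4, -1.6, 3.0]
width: 0.0
gripper_force: 2.7
```

Request:
step_arm(
  increments=[
    {"dp": [0.002, 0.0003, 0], "yaw": 0, "grip": 0},
  ],
)

```text
clock: 19.35
position: [0.5366, -0.0434, 0.0591]
ee_rot: [0.0, 0.998, 0.065, -0.001]
contact_force: [-5.5, -3.2, 3.0]
width: -0.0002
gripper_force: 3.0
```

Request:
step_arm(
  increments=[
    {"dp": [0.002, 0.0003, 0], "yaw": 0, "grip": 0},
  ],
)

```text
clock: 19.48
position: [0.5367, -0.0434, 0.0592]
ee_rot: [0.0, 0.998, 0.066, -0.001]
contact_force: [-6.3, -2.8, 3.9]
width: -0.0002
gripper_force: 3.3
```

The stop is felt: force is rising and travel has stalled. I back off gently so that the catch locks.

Request:
step_arm(
  increments=[
    {"dp": [-0.015, -0.002, 0], "yaw": 0, "grip": 0},
    {"dp": [-0.02, -0.0026, 0], "yaw": 0, "grip": 0},
    {"dp": [-0.02, -0.0026, 0], "yaw": 0, "grip": 0},
    {"dp": [-0.025, -0.003, 0], "yaw": 0, "grip": 0},
    {"dp": [-0.03, -0.004, 0], "yaw": 0, "grip": 0},
  ],
)

```text
clock: 20.1
position: [0.5168, -0.0461, 0.0597]
ee_rot: [0.0, 0.998, 0.065, 0.001]
contact_force: [0.6, -0.5, 0.4]
width: -0.0001
gripper_force: 0.0
```

Request:
step_arm(
  increments=[
    {"dp": [-0.15, -0.02, 0], "yaw": 0, "grip": 0},
    {"dp": [-0.25, -0.03, 0], "yaw": 0, "grip": 0},
    {"dp": [-0.2, -0.02, 0], "yaw": 0, "grip": 0},
    {"dp": [0, 0, 0.25], "yaw": 0, "grip": 0},
    {"dp": [0, 0, 0.2], "yaw": 0, "grip": 0},
  ],
)

```text
clock: 20.72
position: [0.3956, -0.0601, 0.1507]
ee_rot: [0.0, 0.998, 0.065, 0.001]
contact_force: [1.5, 0.5, -0.4]
width: 0.0001
gripper_force: 0.0
```

Request:
step_arm(
  increments=[
    {"dp": [0, 0, 0], "yaw": 0, "grip": 0},
    {"dp": [0, 0, 0], "yaw": 0, "grip": 0},
    {"dp": [0, 0, 0], "yaw": 0, "grip": 0},
  ],
)

```text
clock: 21.1
position: [0.395, -0.0598, 0.1482]
ee_rot: [-0.0, 0.998, 0.065, -0.001]
contact_force: [-0.9, 0.7, -0.4]
width: 0.0
gripper_force: 0.0
```

```bash
python3 - <<'E'
from h import *
s=cams.get_image("side");t=cams.get_image("top")
print(manip.get_state()["position"],manip.get_state()["contact_force"])
for nm,im,roi in(("top",t,(290,120,400,230)),("side",s,(280,160,340,225))):
  for b in blobs(im,(5,140,90),(20,255,255),roi,15): print(nm,b[0],b[1],b[2])
a=cv2.resize(t[150:250,300:400],(400,400),interpolation=cv2.INTER_CUBIC)
b=cv2.resize(s[150:230,260:340],(400,400),interpolation=cv2.INTER_CUBIC)
cv2.imwrite("pics/i.png",np.hstack([a,b]))
E
```

```text
[ 0.39523753 -0.05989747  0.14828551] [ 0.58466136  0.47988853 -0.07906117]
top 16 [360.5 184.5] [357 184   8   2]
top 30 [323.66666667 190.5       ] [319 189  11   4]
side 122 [309.33606557 193.40163934] [306 175   9  36]
```

View pics/i.png

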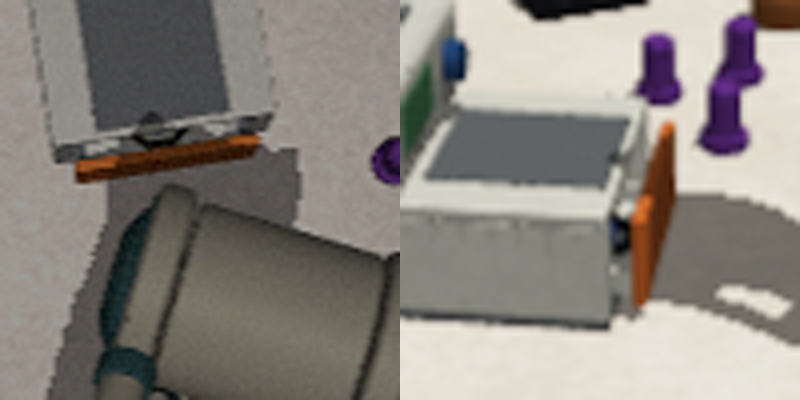

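The drawer is back at its locked place about 1 s after release: the orange edge is at top (319,190) and side (306–315, 175–211), as at the start. The die's blue base shows inside, and the arm is clear.

```bash
python3 -c "
from rig import ticket
print(ticket.sign_off())"
```

```text
the job is handed in; nothing more can be done
None
```

I handed the job in: the drawer is locked shut again with the blue die last seen upright in the nest, pushes read about 8 N at most against the 20 N limit, and it took about 21 of the 64 s; the sign-off gave no verdict.

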